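# Lock a spring nut into a chassis rail

## Robot

A 6-joint arm with a two-finger parallel gripper is mounted at the origin on the work surface. World frame = base frame: x ahead of the robot, y to its left, z up, the work surface at z = 0. Lengths are in mm, angles in rad, forces in N, time in s.
With the tool pointing down it reaches from about 275 to 1000 mm from the base axis. Payload 8.4 kg.
Tool frame: the origin (TCP) lies on the centre line of the jaws, within the pads' length; the fingertips stand 17 mm ahead of it and the grasp point (between the pads) lies 2 mm behind it (r.tcp_to_tips is the z of the fingertips in the tool frame, in mm); z points along the fingers, y is the direction in which the jaws open and shut (so a half turn about z gives the same grasp; the last joint's range is limited). The gripper opens to 85 mm and grips with 20 to 120 N. Pads are 22 mm wide; open, the fingers measure 114 mm over their backs; the gripper's body (76 mm by 85 mm) begins 54 mm behind the grasp point. The pads swing forward as they close: fully open they stand 13 mm farther back than shut.
Start: joints at [-1.182, 0.353, 1.633, -0, 1.155, -0.002], TCP at [238.079, -577.881, 248.281] pointing down, gripper open.
Joint ranges: [-2.63, 2.63], [-0.92, 2.1], [0.06, 2.66], [-1.3, 4.44], [0, 2.69], [-3.02, 3.02]. Speed limits (rad/s): [2.22, 2.22, 2.79, 3.14, 3.14, 3.14].

## Interface

Orientations are given as [roll, pitch, yaw] about the fixed x, y, z axes, in that order (R = Rz(yaw) Ry(pitch) Rx(roll)).
In Python, from rig import r, cams, job gives the robot as it stands.
- The arm moves only by the tool drive_tool, never from a script. Its argument "deltas" is a list of rows, each a list of 4 numbers: the shift along the tool's x, y, z in cm, then the turn about the tool's z in rad. In form: [[x, y, z, roll], ...]. A call has 1 to 12 rows; each row shifts and turns the commanded pose from where the row before left it, along the tool's axes as they then stand; what a row does not reach is not made up. A row lasts 1/12 s, in which the tool goes at most 41.7 mm and 7.16 degrees, less where a joint would pass 70% of its speed; a pose out of reach is approached as far as the arm can. A call with a gripper value outside its range is refused whole. "jaw" is the closure, from 0 (fully open) to 1 (shut), set as the call begins (left out, the last holds). The fingers move at their own pace and stop on an object; "force" is the grip in N (left out, the last holds). Time passes only in rows, so rows that do not move let the fingers close. It gives the time, the measured TCP pose, the force and the opening at its end, in the units of the state.
- r.sense(): the state, without advancing time (a new reading comes with each control period).
- cams.grab_frame(name): name is "side" or "top" or "wrist"; returns (picture, depth): 400x640x3 uint8, red, green, blue; 400x640 float32, mm along the optical axis (not along the pixel's ray), 0 where there is no reading.
- cams.camera_params(name): a dict with "fx", "fy", "cx", "cy" (pixels), "R" (3x3) and "t" (3): a world point X has camera coordinates R X + t. Camera axes: x right, y down, z forward; pixel columns grow to the right and rows downward; lengths in mm; the calibration is good to about 2 mm. The wrist camera is an equidistant fisheye: a pixel r from the principal point sees the ray r / f radians off the axis. A picture is of the moment at which its call begins: read the wrist's pose just before it. camera_params takes no time and is no camera call; for the wrist camera it gives the pose at the moment of the call.
- job.sign_off(): hands the job in, once; it reports no verdict.
The state is a dict: "clock": time; "qpos": joint angles; "qvel": joint speeds; "joint_efforts": joint torques, N m; "eef_pos": TCP position; "tcp_rot": TCP orientation; "contact_force": force on the tool from outside, world axes, zero at the start; "wrist_torque": the same for the moment, N m; "opening": opening from 0.0 (shut) to 1.0 (fully open).
Only numpy, scipy, OpenCV 4.12 (cv2) and the standard library are available. Lean on these libraries where they do the work, as an engineer would, in place of code of your own. Each camera call takes 0.05 s, during which the arm holds its last target. There are 200 camera calls.

## Task

Take the spring nut by its orange tab out of the green holder and put it into the slotted aluminium rail at the yellow mark: pass it lengthwise through the slot, push it below the lips against its spring, turn it a quarter turn and let the spring lift it, so that its grooves sit on the lips and it stays locked, upright, when you let go. Be gentle with the rail (feel for the slot, press with no more than about 35 N) and leave the other things on the table where they are.

Things in the scene. Friction and masses are not known exactly. Their poses are not given: they have to be found in the camera images.
- nut_tab (a point): Centre of the nut's orange upright tab: 26 mm along x, 14 mm along y (grip it across y), 36 mm tall, z up. Below it an 18 mm round neck leads to the steel nut, whose underside is 48 mm under this point. Nut and tab about 0.1 kg. Starts standing in the holder, x roughly along the holder's x. A half turn about z makes no difference.
- nut_bar (a point): Centre of the steel nut under the tab: a bar 43 mm along x, 20 mm along y, 10 mm high; axes as nut_tab, 43 mm below it. Two grooves, 8 mm wide and 3 mm deep, cross its top along y, 13 mm either side of the middle. From its underside a round spring foot, 21 mm across, bevelled, sticks out 21 mm; it pushes in by up to 16 mm with 1.2 N plus 0.8 N per mm.
- cradle: Purple cradle fixed to the table, carrying the rail. Origin on the table under its middle; x along the rail, y across, z up. Base 170 x 100 x 6 mm; four lugs 26 mm high beside the rail, 38 to 48 mm from the middle line.
- rail_mid (a point): Nominal middle of the rail's top, 38 mm up, axes as the cradle's. The rail is an aluminium C-channel 200 x 58 x 32 mm with a 23 mm slot along the middle of its top. But it sits loosely: each time it is shifted across (y) by up to 7 mm either way, which this point does NOT show; look or feel for the slot. Friction holds it against about 10 N sideways.
- mark (a point): Nominal spot on the rail's top at the yellow mark: 30 mm along the cradle's +x from rail_mid, 38 mm up; also not shifted with the rail. Lips 3 mm thick hang from the slot's edges down to 31 mm above the table. Inside, the channel is 52 mm wide and its floor 9 mm above the table.
- home (a point): Where the tab's centre belongs, but for the rail's unknown shift across: over the mark, 72 mm above the table, grooves on the lips. Tab centre height with the spring foot just touching the top of the rail beside the slot: 107 mm; foot just touching the channel floor: 78 mm; nut free to turn under the lips: 69 mm or less (66 is good); spring fully in: about 62 mm.
- holder: Green plastic holder fixed to the table, 74 mm along x, 56 mm along y, 30 mm tall, with a 6 mm high rim round a 47 x 25 mm seat on top in which the nut stands, foot down in a hole. Origin at the centre of its underside on the table.
- wheel: Bystander: spare purple wheel, 72 mm across, 26 mm thick, lying flat; origin at the centre of its underside.
- motor: Bystander: dark steel motor with a brass gearhead, 36 mm across, 87 mm tall, standing; origin at the centre of its underside.
- screwdriver: Bystander: screwdriver lying on the table; origin underneath it.
- wrench: Bystander: wrench lying on the table; origin underneath it.
- bottle: Bystander: clear water bottle, 64 mm across, 190 mm tall, standing; origin at the centre of its underside.
- hub: Bystander: grey controller box with a blue top, 70 x 50 x 28 mm; origin at the centre of its underside.
There are look-alikes about, which are no part of the job. Leave any purple look-alike of the part that bears nut_tab alone.

How it is judged (in metres and radians):
On the way:
1. the nut is pushed through the slot lengthwise, its top below the lips (z of nut_tab in the frame of cradle between 0.05 and 0.0688 m and angle between the x axis of nut_tab and the x axis of cradle, either way round below 0.2 rad and y of nut_tab in the frame of cradle between -0.012 and 0.012 m and x of nut_tab in the frame of cradle between 0 and 0.06 m), for 0.1 s.
At the end, for the whole second after the job is handed in: The nut is locked in the rail: its tab centre 70 to 74 mm above the table (72 is home), within 15 mm of the yellow mark along the rail and within 12 mm of the cradle's middle line across it, its long side across the rail within 0.25 rad, upright within 0.12 rad and it stays so, released (z of nut_tab in the frame of cradle between 0.07 and 0.074 m and angle between the x axis of nut_tab and the y axis of cradle, either way round below 0.25 rad and y of nut_tab in the frame of cradle between -0.012 and 0.012 m and x of nut_tab in the frame of cradle between 0.015 and 0.045 m and angle between nut_tab's own z axis and vertical below 0.12 rad); the robot touches nothing.
It fails at once if the rail or its cradle is pressed with more than 40 N (contact force between cradle and anything else above 40 N).
It fails at once if a bystander (wheel, motor, screwdriver, wrench, bottle or hub) is moved by more than 30 mm (distance of any of wheel, motor, screwdriver, wrench, bottle, hub from where it was at the start of the episode above 0.03 m).
It also fails if it takes over 54 s, if anything falls off the work surface, if the arm or the gripper's body presses on something with over 40 N, if the wrist force passes 120 N, or if a joint passes its speed limit or range.

## Working session

There is one attempt and no reset: what is moved stays moved. The work goes in short steps, Python scripts to look and compute and a tool call to move; the robot and the scene stay as the last step left them, time stands still between calls to the robot, and variables do not carry over. Pictures are saved under pics/ and viewed, about 8 in all and at most 12, crops included, and the job is handed in when it is done.

Besides the shell and the picture viewer there is one more tool, called as name([rows], argument=value, ...), one row to a line, values as JSON. drive_tool: Moves the arm, as the interface text tells. Its arguments: {"type":"object","properties":{"deltas":{"type":"array"},"jaw":{"type":"number"},"force":{"type":"number"}},"required":["deltas"]}

```bash
mkdir -p pics; python3 - <<'E'
from rig import r,cams,job
import cv2,numpy as np
print(r.sense())
for n in ("top","side"):
    im,d=cams.grab_frame(n); cv2.imwrite(f"pics/{n}0.png",im[:,:,::-1]); np.save(f"pics/{n}0_d.npy",d)
    print(n,cams.camera_params(n))
E
```

```text
{'clock': 0.0, 'qpos': array([-1.18241112e+00,  3.53630420e-01,  1.63413954e+00,  7.56663749e-06,
        1.15516770e+00, -2.38161257e-03]), 'qvel': array([-0.00072943,  0.001351  , -0.00053944, -0.0001197 ,  0.00086298,
        0.00107144]), 'joint_efforts': array([-2.42853464e-03, -6.05253482e+01, -3.42067838e+01, -1.54900708e-04,
        9.49464535e-03,  9.46552490e-07]), 'eef_pos': array([ 237.90540237, -577.46929284,  247.5704122 ]), 'tcp_rot': array([-3.14024767e+00, -1.01215741e-05,  3.90763751e-01]), 'contact_force': array([ 0.29866466, -0.25334412,  0.4454066 ]), 'wrist_torque': array([-0.02755424, -0.02736629,  0.07070538]), 'opening': 1.0058803554180744}
top {'fx': 463.3029356412159, 'fy': 463.3029356412159, 'cx': 324.2001317572073, 'cy': 204.2624279769984, 'R': array([[-0.00809979, -0.99979725,  0.01843525],
       [-0.99425203,  0.00608389, -0.10689192],
       [ 0.10675809, -0.01919509, -0.99409972]]), 't': array([  13.29749095,  564.6995353 , 1400.79180037])}
side {'fx': 372.19816684646065, 'fy': 372.19816684646065, 'cx': 324.6306435915794, 'cy': 199.85572926517898, 'R': array([[-0.78878708, -0.61455961, -0.01146408],
       [-0.34839262,  0.46237193, -0.81537401],
       [ 0.5063966 , -0.63916249, -0.57882104]]), 't': array([ 459.16390191,  255.30126367, 1044.37915882])}
```

View pics/top0.png

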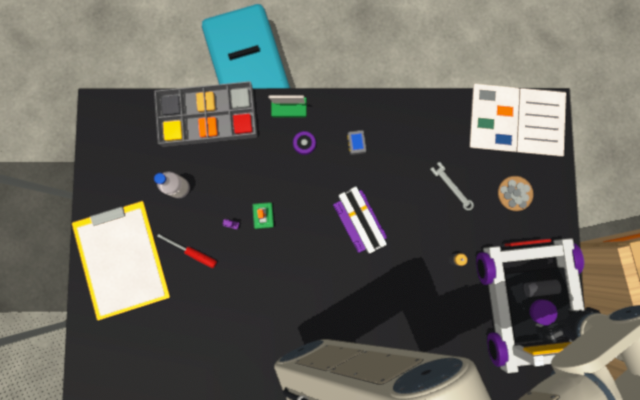

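View pics/side0.png

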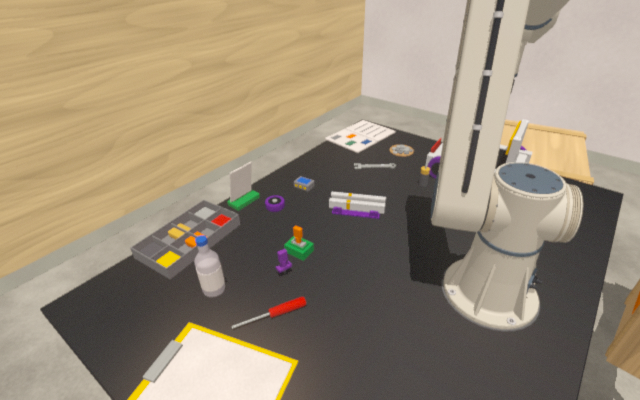

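The top view shows the nut in the green holder at about (263,215), its purple look-alike at (231,224) and the rail at (360,220), with the yellow mark near (357,212). The side view agrees. Next I'll measure these.

```bash
cat > h.py <<'E'
import numpy as np,cv2
from rig import r,cams,job
def onplane(p,uv,z):
    uv=np.atleast_2d(np.float64(uv)); R,t=p["R"],p["t"]
    d=np.c_[(uv[:,0]-p["cx"])/p["fx"],(uv[:,1]-p["cy"])/p["fy"],np.ones(len(uv))]@R
    c=-R.T@t
    return c+d*((z-c[2])/d[:,2])[:,None]
def pix(m): y,x=np.nonzero(m); return np.c_[x,y]
def rect(P):
    return cv2.minAreaRect(np.float32(P[:,:2]))
E
python3 - <<'E'
from h import *
p=cams.camera_params("top"); im=cv2.imread("pics/top0.png"); hsv=cv2.cvtColor(im,cv2.COLOR_BGR2HSV).astype(int)
H,S,V=hsv[...,0],hsv[...,1],hsv[...,2]
w=np.zeros(H.shape,bool); w[195:235,245:280]=1
g=w&(H>45)&(H<85)&(S>120)&(V>50); o=w&(H<20)&(S>150)&(V>120)
for n,m,z in (("green",g,30),("orange",o,91)):
    P=onplane(p,pix(m),z); print(n,m.sum(),P.mean(0),rect(P))
w[:]=0; w[180:260,325:395]=1
wh=w&(S<50)&(V>140); pu=w&(H>125)&(H<160)&(S>80); ye=w&(H>12)&(H<32)&(S>120)
for n,m,z in (("rail",wh,38),("cradle",pu,6),("yellow",ye,38)):
    P=onplane(p,pix(m),z); print(n,m.sum(),P.mean(0),rect(P))
c=im[170:270,210:400]; cv2.imwrite("pics/c1.png",cv2.resize(c,None,fx=4.2,fy=4.2,interpolation=cv2.INTER_CUBIC))
E
```

```text
green 376 [531.37590552 196.72636963  30.        ] ((532.263427734375, 198.2273712158203), (78.80599975585938, 62.262325286865234), 4.897885322570801)
orange 48 [532.5499476  198.27704516  91.        ] ((533.5707397460938, 196.69432067871094), (23.792823791503906, 17.610990524291992), 0.40887683629989624)
rail 854 [ 512.86967128 -107.79976716   38.        ] ((516.974609375, -106.31098937988281), (203.01100158691406, 63.03296661376953), 26.8057804107666)
cradle 739 [508.67388716 -88.10042124   6.        ] ((515.3499145507812, -101.50399780273438), (175.28343200683594, 108.89639282226562), 26.833784103393555)
yellow 51 [543.12360411 -91.52240536  38.        ] ((543.450439453125, -93.03421783447266), (10.980596542358398, 59.41587829589844), 26.168537139892578)
```

View pics/c1.png

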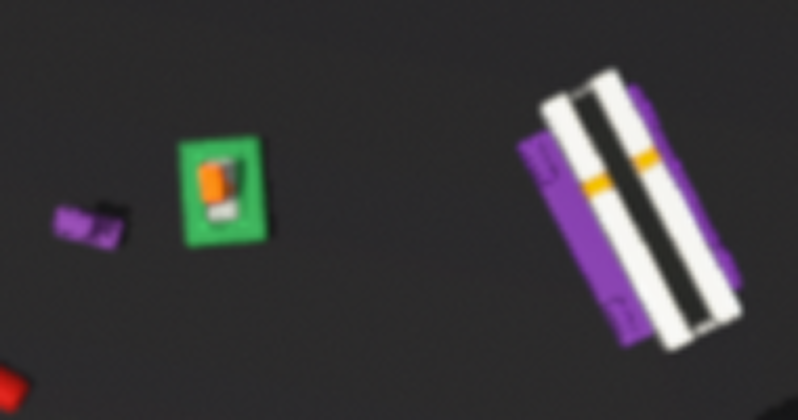

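The crop shows the rail slot and yellow mark clearly: in crop pixels, the mark centre is about (620,172) and the nut tab about (212,185). I'll go over the mark first and look with the wrist camera.

drive_tool([
  [2.67, -2.17, 0, 0],
  [2.67, -2.17, 0, 0],
  [2.67, -2.17, 0, 0],
  [2.67, -2.17, 0, 0],
  [2.67, -2.17, 0, 0],
  [2.67, -2.17, 0, 0],
  [2.67, -2.17, 0, 0],
  [2.67, -2.17, 0, 0],
], jaw=0, force=60)

```text
clock: 0.77
eef_pos: [369.7, -334.4, 248.1]
tcp_rot: [-3.141, 0.0, 0.391]
contact_force: [1.3, -0.1, -0.1]
opening: 1.001
```

drive_tool([
  [2.67, -2.17, 0, 0],
  [2.67, -2.17, 0, 0],
  [2.67, -2.17, 0, 0],
  [2.67, -2.17, 0, 0],
  [2.67, -2.17, 0, 0],
  [2.67, -2.17, 0, 0],
  [2.67, -2.17, 0, 0],
  [2.67, -2.17, 0, -0.077],
  [0, 0, 0, 0],
  [0, 0, 0, 0],
  [0, 0, 0, 0],
])

```text
clock: 1.68
eef_pos: [500.4, -94.2, 247.9]
tcp_rot: [-3.141, 0.001, 0.468]
contact_force: [0.5, -0.7, -0.4]
opening: 1.003
```

```bash
python3 - <<'E'
from h import *
s=r.sense(); print(s["eef_pos"],s["tcp_rot"],s["clock"])
p=cams.camera_params("wrist"); im,d=cams.grab_frame("wrist"); cv2.imwrite("pics/w1.png",im[:,:,::-1]); np.save("pics/w1_d.npy",d); np.save("pics/w1_p.npy",p,allow_pickle=True); print(p)
E
```

```text
[500.35692537 -94.19020392 247.94155865] [-3.14133781e+00  9.99916466e-04  4.68072148e-01] 1.6833
{'fx': 309.70691628693146, 'fy': 309.70691628693146, 'cx': 318.83900917557395, 'cy': 204.68448300469126, 'R': array([[ 4.50724236e-01, -8.92663242e-01, -2.27401052e-06],
       [-8.45176845e-01, -4.26748187e-01,  3.21810635e-01],
       [-2.87269495e-01, -1.45045931e-01, -9.46804053e-01]]), 't': array([-310.0232069 ,  340.51825798,  510.43829201])}
```

View pics/w1.png

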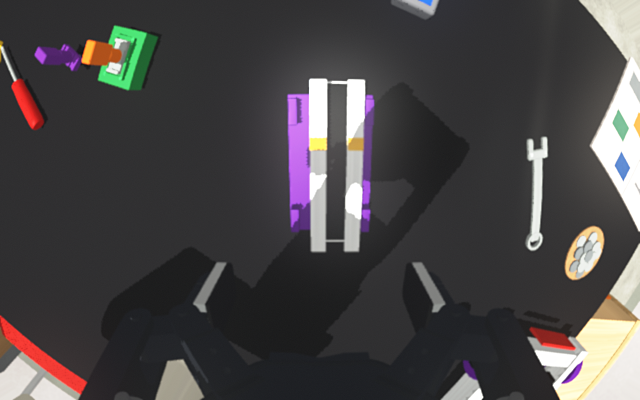

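The wrist picture shows the rail with its slot between columns about 327 and 346, and the yellow patches at (319,144) and (355,144). The nut's tab is at (97,53).

```bash
cat >> h.py <<'E'
def wplane(p,uv,z):
    uv=np.atleast_2d(np.float64(uv)); q=(uv-[p["cx"],p["cy"]])/p["fx"]; th=np.hypot(*q.T)+1e-12
    d=np.c_[q*(np.sin(th)/th)[:,None],np.cos(th)]@p["R"]; c=-p["R"].T@p["t"]
    return c+d*((z-c[2])/d[:,2])[:,None]
E
python3 - <<'E'
from h import *
p=np.load("pics/w1_p.npy",allow_pickle=True).item(); im=cv2.imread("pics/w1.png"); hsv=cv2.cvtColor(im,cv2.COLOR_BGR2HSV).astype(int)
H,S,V=hsv[...,0],hsv[...,1],hsv[...,2]
a=np.zeros(H.shape,bool); a[130:160,305:370]=1
ye=a&(H>12)&(H<32)&(S>120)
P=pix(ye); L,Rr=P[P[:,0]<337],P[P[:,0]>=337]
print("yellow L,R",wplane(p,[L.mean(0),Rr.mean(0)],38))
# slot edges per row via gradient
g=cv2.GaussianBlur(cv2.cvtColor(im,cv2.COLOR_BGR2GRAY),(3,3),0).astype(float)
C=[]
for y in list(range(95,138,6))+list(range(155,236,8)):
    gr=np.diff(g[y]); e=[np.argmin(gr[322:333])+322.5,np.argmax(gr[338:352])+338.5]
    o=[np.argmax(gr[303:318])+303.5,np.argmin(gr[354:372])+354.5]
    W=wplane(p,[[e[0],y],[e[1],y],[o[0],y],[o[1],y]],38); C.append(W[:2].mean(0)[:2]); print(y,e,o,np.linalg.norm(W[0]-W[1]).round(1),C[-1].round(1),W[2:].mean(0)[:2].round(1))
C=np.array(C); f=cv2.fitLine(np.float32(C),cv2.DIST_HUBER,0,.01,.01).ravel(); print("line",f,np.arctan2(f[1],f[0]))
a[:]=0;a[85:240,285:380]=1
pu=a&(H>125)&(H<160)&(S>80); print("cradle",rect(wplane(p,pix(pu),6)))
a[:]=0;a[15:100,75:165]=1
print("green",rect(wplane(p,pix(a&(H>45)&(H<85)&(S>120)&(V>50)),30)))
E
```

```text
yellow L,R [[ 534.40060452  -76.79639961   38.        ]
 [ 553.04699207 -112.8941859    38.        ]]
95 [np.float64(326.5), np.float64(346.5)] [np.float64(308.5), np.float64(364.5)] 21.3 [590.7 -70.1] [591.  -70.1]
101 [np.float64(326.5), np.float64(346.5)] [np.float64(308.5), np.float64(364.5)] 21.4 [584.9 -73. ] [585.2 -73. ]
107 [np.float64(326.5), np.float64(346.5)] [np.float64(308.5), np.float64(364.5)] 21.4 [579.1 -76. ] [579.4 -76. ]
113 [np.float64(326.5), np.float64(346.5)] [np.float64(308.5), np.float64(364.5)] 21.4 [573.3 -79. ] [573.6 -79. ]
119 [np.float64(326.5), np.float64(346.5)] [np.float64(308.5), np.float64(363.5)] 21.5 [567.5 -82. ] [567.5 -81.5]
125 [np.float64(327.5), np.float64(346.5)] [np.float64(308.5), np.float64(363.5)] 20.5 [562.  -85.5] [561.7 -84.5]
131 [np.float64(326.5), np.float64(346.5)] [np.float64(308.5), np.float64(363.5)] 21.6 [555.9 -88. ] [555.9 -87.5]
137 [np.float64(326.5), np.float64(345.5)] [np.float64(308.5), np.float64(363.5)] 20.6 [549.8 -90.5] [550.  -90.6]
155 [np.float64(326.5), np.float64(346.5)] [np.float64(309.5), np.float64(362.5
[... 821 characters left out ...]
at64(360.5)] 23.1 [ 474.1 -129.5] [ 474.1 -129.6]
219 [np.float64(325.5), np.float64(344.5)] [np.float64(309.5), np.float64(360.5)] 22.2 [ 465.1 -133.6] [ 465.1 -133.7]
227 [np.float64(325.5), np.float64(344.5)] [np.float64(310.5), np.float64(359.5)] 22.4 [ 456.1 -138.3] [ 456.1 -138.4]
235 [np.float64(325.5), np.float64(343.5)] [np.float64(310.5), np.float64(359.5)] 21.5 [ 446.7 -142.6] [ 447.  -143.3]
line [ 8.9271468e-01  4.5062238e-01  5.3516895e+02 -9.8188332e+01] 0.4674624
cradle ((513.331298828125, -103.77731323242188), (174.75991821289062, 103.64966583251953), 26.742897033691406)
green ((533.4569091796875, 190.4348907470703), (76.34844970703125, 76.45144653320312), 4.290933132171631)
```

drive_tool([
  [1.53, -3.3, 0, 0],
  [1.53, -3.3, 0, 0],
  [1.53, -3.3, 0, 0],
  [1.53, -3.3, 0, 0],
  [1.53, -3.3, 0, 0],
  [1.53, -3.3, 0, 0],
  [1.53, -3.3, 0, 0],
  [1.53, -3.3, 0, 0.096],
  [0, 0, 0, 0.096],
  [0, 0, 0, 0.096],
  [0, 0, 0, 0.096],
  [0, 0, 0, 0],
])

```text
clock: 2.73
eef_pos: [491.1, 195.6, 248.2]
tcp_rot: [3.141, 0.0, 0.078]
contact_force: [0.4, -0.7, 0.6]
opening: 1.003
```

drive_tool([
  [0, 0, 0, 0],
  [0, 0, 0, 0],
])

```text
clock: 2.9
eef_pos: [491.2, 195.8, 248.3]
tcp_rot: [3.141, 0.0, 0.085]
contact_force: [0.6, 0.1, 0.5]
opening: 0.999
```

```bash
python3 - <<'E'
from h import *
s=r.sense(); print(s["eef_pos"],s["tcp_rot"],s["clock"])
p=cams.camera_params("wrist"); im,d=cams.grab_frame("wrist"); im=im[:,:,::-1].copy(); cv2.imwrite("pics/w2.png",im); np.save("pics/w2_p.npy",p,allow_pickle=True)
hsv=cv2.cvtColor(im,cv2.COLOR_BGR2HSV).astype(int)
H,S,V=hsv[...,0],hsv[...,1],hsv[...,2]
o=((H<20)&(S>150)&(V>110)).astype(np.uint8); o[:,:200]=0;o[:,440:]=0
n,l,st,c=cv2.connectedComponentsWithStats(o); print(st[1:][st[1:,4]>30])
w=np.zeros(H.shape,bool); w[:260,200:440]=1
print("green",rect(wplane(p,pix(w&(H>45)&(H<85)&(S>120)&(V>50)),30)))
cv2.imwrite("pics/w2c.png",cv2.resize(im[40:240,220:420],None,fx=3,fy=3,interpolation=cv2.INTER_CUBIC))
E
```

```text
[491.17656687 195.75232732 248.27735445] [3.14149696e+00 6.57580030e-05 8.52221676e-02] 2.9
[[310 132  18  30 461]]
green ((532.4708862304688, 199.08819580078125), (74.84414672851562, 57.89523696899414), 4.690672397613525)
```

View pics/w2c.png

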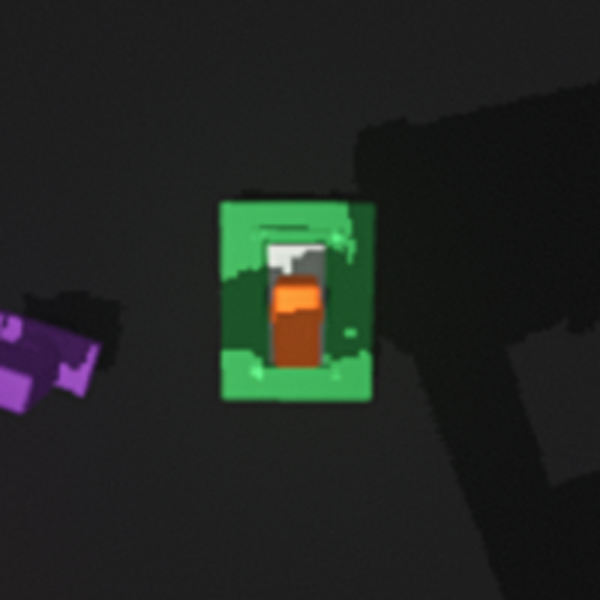

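The crop shows the nut squarely in the holder: orange tab at full-image (319,150), and the purple look-alike off to the left. I'll read the tab's top height and centre from depth.

```bash
python3 - <<'E'
from h import *
p=cams.camera_params("wrist"); im,d=cams.grab_frame("wrist"); R,t=p["R"],p["t"]; print("cam",-R.T@t)
hsv=cv2.cvtColor(im[:,:,::-1].copy(),cv2.COLOR_BGR2HSV).astype(int)
H,S,V=hsv[...,0],hsv[...,1],hsv[...,2]
w=np.zeros(H.shape,bool); w[100:180,290:350]=1
def cloud(uv):
    q=(uv-[p["cx"],p["cy"]])/p["fx"]; th=np.hypot(*q.T)+1e-12
    D=np.c_[q*(np.sin(th)/th)[:,None],np.cos(th)]; z=d[uv[:,1],uv[:,0]]; k=z>0
    return ((D/D[:,2:])*z[:,None]-t)[k]@R
P=cloud(pix(w&(H<20)&(S>150)&(V>60))); print(len(P)); print(np.histogram(P[:,2],bins=range(30,110,4)))
T=P[P[:,2]>np.percentile(P[:,2],98)-5]; print("top",len(T),np.median(T,0),rect(T))
G=cloud(pix(w&(H>45)&(H<85)&(S>120)&(V>30))); print("green z",np.percentile(G[:,2],[5,25,50,75,95]))
E
```

```text
cam [573.44906614 202.40514427 374.16168458]
465
(array([  0,   0,   4,   0,   0,   0,   0,   8,   0,   0,   3,   9,   2,
         7,  17,   7, 406,   2,   0]), array([ 30,  34,  38,  42,  46,  50,  54,  58,  62,  66,  70,  74,  78,
        82,  86,  90,  94,  98, 102, 106]))
top 414 [533.7659694  199.00603967  96.05160994] ((533.1760864257812, 199.2550048828125), (24.08871078491211, 13.622954368591309), 5.050858497619629)
green z [26.36996035 29.76368654 30.44839326 31.39742334 36.75187182]
```

drive_tool([
  [2.1, 0.01, 0, 0],
  [2.11, 0.01, 0, 0],
  [0, 0, 2.5, 0],
  [0, 0, 2.5, 0],
  [0, 0, 2.5, 0],
  [0, 0, 2.5, 0],
  [0, 0, 2, 0],
  [0, 0, 0, 0],
  [0, 0, 0, 0],
], jaw=0.5)

```text
clock: 3.75
eef_pos: [532.5, 199.6, 127.7]
tcp_rot: [3.141, 0.002, 0.084]
contact_force: [0.8, 0.0, 0.3]
opening: 0.498
```

drive_tool([
  [0, 0, 1.2, 0],
  [0, 0, 1.2, 0],
  [0, 0, 1.2, 0],
  [0, 0, 0.9, 0],
  [0, 0, 0.5, 0],
  [0, 0, 0, 0],
  [0, 0, 0, 0],
])

```text
clock: 4.33
eef_pos: [532.8, 200.0, 78.0]
tcp_rot: [3.141, 0.001, 0.084]
contact_force: [-0.1, 0.5, 1.3]
opening: 0.495
```

drive_tool([
  [0, 0, 0, 0],
  [0, 0, 0, 0],
  [0, 0, 0, 0],
  [0, 0, 0, 0],
  [0, 0, 0, 0],
  [0, 0, 0, 0],
  [0, 0, 0, 0],
  [0, 0, 0, 0],
], jaw=1, force=70)

```text
clock: 5.0
eef_pos: [533.5, 200.2, 78.9]
tcp_rot: [-3.141, -0.001, 0.084]
contact_force: [-0.2, 0.3, 5.7]
opening: 0.153
```

drive_tool([
  [0, 0, -0.8, 0],
  [0, 0, -0.8, 0],
  [0, 0, -1.5, 0],
  [0, 0, -2, 0],
  [0, 0, -2, 0],
  [0, 0, -2, 0],
  [0, 0, 0, 0],
  [0, 0, 0, 0],
  [0, 0, 0, 0],
])

```text
clock: 5.75
eef_pos: [532.5, 199.8, 168.9]
tcp_rot: [3.141, 0.001, 0.084]
contact_force: [-0.3, -0.3, -1.6]
opening: 0.147
```

```bash
python3 - <<'E'
from h import *
s=r.sense(); print(s["eef_pos"],s["tcp_rot"],s["contact_force"],s["opening"],s["qpos"].round(2))
p=cams.camera_params("wrist");im,d=cams.grab_frame("wrist")
im2,_=cams.grab_frame("side")
c=cv2.resize(im2[130:290,220:420],(500,400),interpolation=cv2.INTER_CUBIC)
cv2.imwrite("pics/l1.png",np.hstack([c,im[200:400,220:370].repeat(2,0).repeat(2,1)])[:,:,::-1])
E
```

```text
[532.48975773 199.84338011 168.90682762] [3.14142027e+00 6.09056036e-04 8.37967241e-02] [-0.33190647 -0.30223651 -1.60648748] 0.1472126341424381 [ 0.36  0.36  1.83 -0.    0.96  1.84]
```

View pics/l1.png

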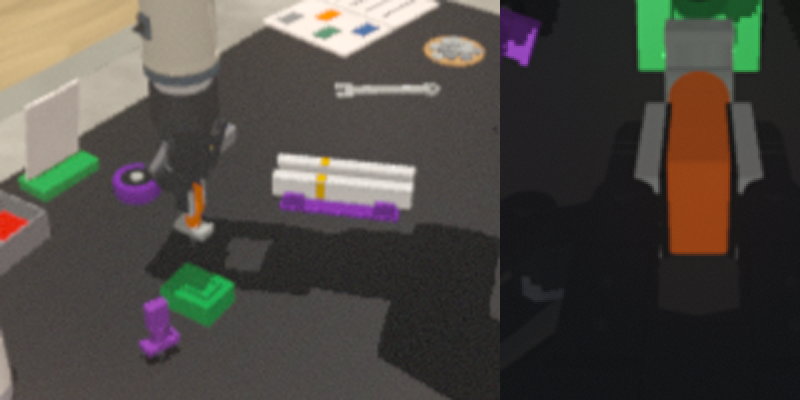

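The nut is held square and upright, and it is clear of the holder. Now over the mark.

drive_tool([
  [-0.17, 3.67, 0, 0],
  [-0.17, 3.67, 0, 0],
  [-0.17, 3.67, 0, 0],
  [-0.17, 3.67, 0, 0],
  [-0.17, 3.67, 0, 0],
  [-0.17, 3.67, 0, 0],
  [-0.17, 3.67, 0, 0],
  [-0.17, 3.65, 0, 0],
  [0, 0, 0, -0.096],
  [0, 0, 0, -0.096],
  [0, 0, 0, -0.096],
  [0, 0, 0, -0.096],
])

```text
clock: 6.85
eef_pos: [543.2, -93.9, 168.0]
tcp_rot: [-3.14, 0.002, 0.472]
contact_force: [-0.8, 0.4, -0.5]
opening: 0.153
```

drive_tool([
  [0, 0, 1.5, 0],
  [0, 0, 1.5, 0],
  [0, 0, 1.5, 0],
  [0, 0, 0, 0],
  [0, 0, 0, 0],
  [0, 0, 0, 0],
])

```text
clock: 7.35
eef_pos: [544.0, -93.5, 124.4]
tcp_rot: [-3.141, 0.0, 0.468]
contact_force: [0.2, -0.0, -0.2]
opening: 0.152
```

```bash
python3 - <<'E'
from h import *
s=r.sense(); print(s["eef_pos"],s["tcp_rot"],s["contact_force"],s["opening"])
p=cams.camera_params("wrist");im,d=cams.grab_frame("wrist")
np.save("pics/w3_p.npy",p,allow_pickle=True); np.save("pics/w3.npy",im)
cv2.imwrite("pics/w3.png",cv2.resize(im[120:350,220:420],(600,690)[:2],interpolation=cv2.INTER_CUBIC)[:600,:,::-1])
E
```

```text
[544.04546628 -93.47189204 124.3604843 ] [-3.14133292e+00  3.89196336e-04  4.67870864e-01] [ 0.20142694 -0.02453201 -0.21283069] 0.15221974743334707
```

View pics/w3.png

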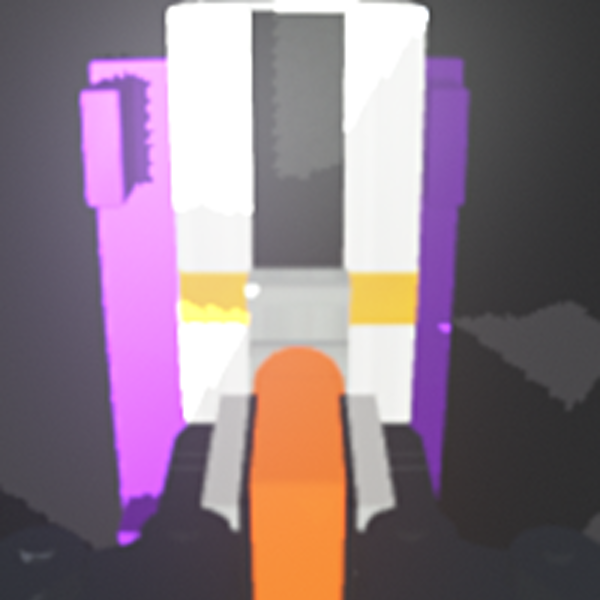

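The wrist view has the nut (crop column about 299.5) centred on the slot (253–344, centre 298.5), under the yellow mark line and aligned. I'll descend and watch the force.

drive_tool([
  [0, 0, 0.8, 0],
  [0, 0, 0.5, 0],
  [0, 0, 0.4, 0],
  [0, 0, 0.3, 0],
  [0, 0, 0.3, 0],
  [0, 0, 0.3, 0],
  [0, 0, 0, 0],
  [0, 0, 0, 0],
])

```text
clock: 8.07
eef_pos: [543.9, -93.5, 98.1]
tcp_rot: [-3.141, 0.0, 0.468]
contact_force: [0.5, 0.3, -1.4]
opening: 0.154
```

drive_tool([
  [0, 0, 0.4, 0],
  [0, 0, 0.4, 0],
  [0, 0, 0.3, 0],
  [0, 0, 0.2, 0],
  [0, 0, 0.2, 0],
  [0, 0, 0.2, 0],
  [0, 0, 0, 0],
  [0, 0, 0, 0],
])

```text
clock: 8.73
eef_pos: [544.0, -93.5, 81.2]
tcp_rot: [-3.141, 0.0, 0.468]
contact_force: [-0.9, 0.4, -1.4]
opening: 0.155
```

Through the lips with no contact. Next I'll push against the spring to about 66 mm.

drive_tool([
  [0, 0, 0.3, 0],
  [0, 0, 0.3, 0],
  [0, 0, 0.3, 0],
  [0, 0, 0.2, 0],
  [0, 0, 0.2, 0],
  [0, 0, 0.2, 0],
  [0, 0, 0, 0],
  [0, 0, 0, 0],
  [0, 0, 0, 0],
])

```text
clock: 9.48
eef_pos: [544.6, -93.6, 66.9]
tcp_rot: [3.141, -0.001, 0.468]
contact_force: [-1.6, 0.1, 10.5]
opening: 0.155
```

drive_tool([
  [0, 0, 0.12, 0],
  [0, 0, 0, 0],
  [0, 0, 0, 0],
  [0, 0, 0, 0],
  [0, 0, 0, -0.08],
  [0, 0, 0, -0.08],
  [0, 0, 0, -0.08],
  [0, 0, 0, -0.08],
  [0, 0, 0, -0.08],
  [0, 0, 0, -0.08],
])

```text
clock: 10.32
eef_pos: [544.9, -93.6, 65.9]
tcp_rot: [3.14, -0.001, 0.952]
contact_force: [-0.8, 0.3, 11.2]
opening: 0.155
```

drive_tool([
  [0, 0, 0, -0.1],
  [0, 0, 0, -0.1],
  [0, 0, 0, -0.1],
  [0, 0, 0, -0.1],
  [0, 0, 0, -0.1],
  [0, 0, 0, -0.1],
  [0, 0, 0, -0.1],
  [0, 0, 0, -0.1],
  [0, 0, 0, -0.1],
  [0, 0, 0, -0.1],
  [0, 0, 0, -0.091],
  [0, 0, 0, 0],
])

```text
clock: 11.32
eef_pos: [545.1, -93.7, 66.0]
tcp_rot: [3.14, 0.001, 2.045]
contact_force: [-0.9, -0.0, 9.9]
opening: 0.156
```

drive_tool([
  [0, 0, 0, 0],
  [0, 0, 0, 0],
  [0, 0, 0, 0],
])

```text
clock: 11.57
eef_pos: [545.1, -93.7, 66.0]
tcp_rot: [3.14, 0.001, 2.039]
contact_force: [-1.2, 0.1, 10.3]
opening: 0.157
```

Turned 1.571 rad with only the spring load. Now letting it rise to 72 mm.

drive_tool([
  [0, 0, -0.15, 0],
  [0, 0, -0.15, 0],
  [0, 0, -0.15, 0],
  [0, 0, -0.1, 0],
  [0, 0, -0.1, 0],
  [0, 0, 0, 0],
  [0, 0, 0, 0],
  [0, 0, 0, 0],
])

```text
clock: 12.23
eef_pos: [545.0, -93.7, 72.2]
tcp_rot: [3.14, 0.001, 2.039]
contact_force: [1.5, -1.0, 5.5]
opening: 0.154
```

drive_tool([
  [0, 0, 0, 0],
  [0, 0, 0, 0],
  [0, 0, 0, 0],
  [0, 0, 0, 0],
  [0, 0, 0, 0],
  [0, 0, 0, 0],
], jaw=0.5)

```text
clock: 12.73
eef_pos: [543.8, -93.4, 71.4]
tcp_rot: [-3.141, -0.0, 2.039]
contact_force: [-0.3, 0.1, 0.3]
opening: 0.502
```

drive_tool([
  [0, 0, -0.5, 0],
  [0, 0, -1, 0],
  [0, 0, -2, 0],
  [0, 0, -3, 0],
  [0, 0, -3, 0],
  [0, 0, -3, 0],
  [-3, 0, 0, 0],
  [-3, 0, 0, 0],
  [0, 0, 0, 0],
  [0, 0, 0, 0],
])

```text
clock: 13.57
eef_pos: [571.4, -148.0, 197.5]
tcp_rot: [3.141, 0.001, 2.037]
contact_force: [-0.5, 0.3, -1.2]
opening: 0.501
```

```bash
python3 - <<'E'
from h import *
s=r.sense(); print(s["eef_pos"],s["tcp_rot"],s["contact_force"],s["clock"])
p=cams.camera_params("wrist");im,d=cams.grab_frame("wrist"); R,t=p["R"],p["t"]
hsv=cv2.cvtColor(im[:,:,::-1].copy(),cv2.COLOR_BGR2HSV).astype(int)
H,S,V=hsv[...,0],hsv[...,1],hsv[...,2]
uv=pix((H<14)&(S>170)&(V>60)&(d>0))
q=(uv-[p["cx"],p["cy"]])/p["fx"]; th=np.hypot(*q.T)+1e-12
D=np.c_[q*(np.sin(th)/th)[:,None],np.cos(th)]; P=((D/D[:,2:])*d[uv[:,1],uv[:,0]][:,None]-t)@R
P=P[np.hypot(P[:,0]-544,P[:,1]+94)<50]
T=P[P[:,2]>np.percentile(P[:,2],95)-4]; print(len(T),np.median(T,0),rect(T))
s2,_=cams.grab_frame("side")
cv2.imwrite("pics/end.png",np.hstack([cv2.resize(s2[170:240,300:420],(480,280),interpolation=cv2.INTER_CUBIC),cv2.resize(im,(448,280))])[:,:800,::-1])
E
```

```text
[ 571.44571964 -147.98895459  197.48415699] [3.14074994e+00 6.76296156e-04 2.03703491e+00] [-0.4863085   0.29057987 -1.17881456] 13.5667Traceback (most recent call last):
  File "<stdin>", line 10, in <module>
    return _quantile_unchecked(
        a, q, axis, out, overwrite_input, method, keepdims, weights)
    return _ureduce(a,
                    func=_quantile_ureduce_func,
    ...<5 lines>...
                    overwrite_input=overwrite_input,
                    method=method)
    r = func(a, **kwargs)
    result = _quantile(arr,
                       quantiles=q,
    ...<2 lines>...
                       out=out,
                       weights=wgt)
    slices_having_nans = np.isnan(arr[-1, ...])
                                  ~~~^^^^^^^^^
IndexError: index -1 is out of bounds for axis 0 with size 0
```

Empty colour mask, probably a threshold that is too narrow under the lamp. I'll widen it and save the pictures first.

```bash
python3 - <<'E'
from h import *
p=cams.camera_params("wrist");im,d=cams.grab_frame("wrist"); R,t=p["R"],p["t"]
s2,_=cams.grab_frame("side")
cv2.imwrite("pics/end.png",np.hstack([cv2.resize(s2[165:240,320:410],(336,280),interpolation=cv2.INTER_CUBIC),cv2.resize(im,(448,280))])[:,:,::-1])
hsv=cv2.cvtColor(im[:,:,::-1].copy(),cv2.COLOR_BGR2HSV).astype(int)
H,S,V=hsv[...,0],hsv[...,1],hsv[...,2]
uv=pix((H<20)&(S>120)&(V>60)&(d>0))
q=(uv-[p["cx"],p["cy"]])/p["fx"]; th=np.hypot(*q.T)+1e-12
D=np.c_[q*(np.sin(th)/th)[:,None],np.cos(th)]; P=((D/D[:,2:])*d[uv[:,1],uv[:,0]][:,None]-t)@R
P=P[np.hypot(P[:,0]-544,P[:,1]+94)<50]; print(len(P))
T=P[P[:,2]>84]
if len(T): print(len(T),np.median(T,0),rect(T))
E
```

```text
115
79 [549.54812643 -92.25445011  89.50660304] ((545.6781005859375, -94.39259338378906), (13.601075172424316, 24.508319854736328), 27.56803321838379)
```

View pics/end.png

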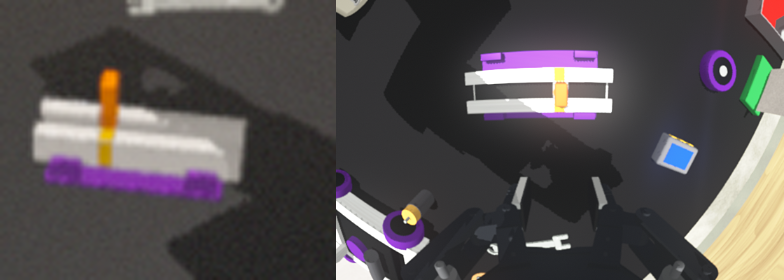

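The tab stands upright at the yellow mark with its long side across the rail. Its top is at about 89.5–90 mm, so the centre is at about 72 mm, and the gripper is clear. Handing in.

```bash
python3 -c "
from rig import job
print(job.sign_off())"
```

```text
the job is handed in; nothing more can be done
None
```

I took the spring nut from the holder by its orange tab and passed it lengthwise through the slot at the yellow mark. I pressed it down to about 66 mm, turned it 1.57 rad, let it rise to about 72 mm and released it. The job is handed in at about 14 s of the 54 s allowed; no verdict is reported.

**Forces:** The readings were about 11 N at most, which matches the spring alone. I felt no contact with the lips.

**Last camera check, after release:**

| Quantity | Measured | Limit |
|---|---|---|
| Tab centre height | about 71.5–72 mm (top at 89.5 mm) | 70–74 mm |
| Distance from the mark along the rail | about 2 mm | 15 mm |
| Offset from the cradle's middle line | about −7 mm (the rail's own shift) | 12 mm |
| Long side from square across the rail | about 0.01 rad | 0.25 rad |

- **Upright:** The tab looked upright in both views, but I did not measure the tilt.
- **Bystanders:** I drove clear of all of them, but did not measure them again.
- **Failed check:** My first end check found no orange pixels because the colour threshold was too narrow. I repeated it with a wider one, and nothing else disagreed.

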